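Find the weak spring cushion

ROBOT

A 7-joint arm with a two-finger parallel gripper is mounted at the origin on a cart in front of the work surface, level with it; the furniture and walls round the work are solid. World frame = base frame: x ahead of the robot, y to its left, z up, the work surface at z = 0. Lengths are in m, angles in rad, forces in N, time in s.
With the tool pointing down it reaches from about 0.425 to 0.925 m from the base axis. Payload 6.8 kg.
Tool frame: the origin (TCP) lies between the finger pads; the fingertips stand 22 mm ahead of it and the grasp point (between the pads) lies 3 mm ahead of it (arm.tip_extent is the distance from the TCP to the fingertips, in m); z points along the fingers, x is the direction in which the jaws open and shut, and the axes are right-handed (so a half turn about z gives the same grasp; the last joint's range is limited). The gripper opens to 85 mm and grips with 20 to 120 N. Pads are 22 mm wide; open, the fingers measure 114 mm over their backs; the gripper's body (76 mm by 85 mm) begins 54 mm behind the grasp point. The pads swing forward as they close: fully open they stand 13 mm farther back than shut.
Start: joints at [1.072, 0.477, 0.022, 1.555, -0.011, 1.109, -0.083], TCP at [0.257, -0.624, 0.253] pointing down, gripper open.
Joint ranges: [-2.96, 2.96], [-0.34, 2.1], [-1.41, 1.46], [0.24, 2.44], [-1.37, 4.51], [0.17, 1.92], [-2.96, 2.96]. Speed limits (rad/s): [2.39, 2.39, 3.14, 3.14, 3.14, 3.14, 3.14].

INTERFACE

Orientations are given as a unit quaternion [w, x, y, z].
In Python, from bench import arm, vision gives the robot as it stands.
- The arm moves only by the tool servo_tool, never from a script. Its argument "motion" is a list of rows, each a list of 7 numbers: the shift along the tool's x, y, z in units of 40 mm (1.0 is 40 mm), then the turn, a rotation vector about the tool's x, y, z in units of 10 degrees (1.0 is 10 degrees), then the opening, from 0 (shut) to 1 (fully open). In form: [[x, y, z, rx, ry, rz, fingers], ...]. A call has 1 to 20 rows; each row shifts and turns the commanded pose from where the row before left it, along the tool's axes as they then stand; what a row does not reach is not made up. A row lasts 1/8 s, in which the tool goes at most 62.5 mm and 10.7 degrees, less where a joint would pass 70% of its speed; a pose out of reach is approached as far as the arm can. A call is refused whole if a number of a shift passes 1 or a number of a turn 1, either way. A call with a gripper value outside its range is refused whole. The fingers move at their own pace and stop on an object; "newtons" is the grip in N (left out, the last holds). Time passes only in rows, so rows that do not move let the fingers close. It gives the time, the measured TCP pose, the force and the opening at its end, in the units of the state.
- arm.get_obs(): the state, without advancing time (a new reading comes with each control period).
- vision.camera(name): name is "scene" or "top" or "wrist"; returns (picture, depth): 480x640x3 uint8, red, green, blue; 480x640 float32, m along the optical axis (not along the pixel's ray), 0 where there is no reading.
- vision.camera_params(name): a dict with "fx", "fy", "cx", "cy" (pixels), "distortion" ([k1, k2, p1, p2, k3] as OpenCV has them; the pictures are not rectified), "R" (3x3) and "t" (3): a world point X has camera coordinates R X + t; the wrist camera has in their place "T_tool_cam" (4x4, takes a point from camera to tool coordinates, whose origin is the TCP and whose axes are the tool frame's). Camera axes: x right, y down, z forward; pixel columns grow to the right and rows downward; lengths in m; the calibration is good to about 2 mm. A picture is of the moment at which its call begins: read the wrist's pose just before it. camera_params takes no time and is no camera call.
- arm.sign_off(): hands the job in, once; it reports no verdict.
The state is a dict: "clock": time; "joints": joint angles; "qvel": joint speeds; "effort": joint torques, N m; "ee_pos": TCP position; "tool_rot": TCP orientation; "wrist_force": force on the tool from outside, world axes, zero at the start; "moment": the same for the moment, N m; "grip_width": finger opening in m.
Only numpy, scipy, OpenCV 4.12 (cv2) and the standard library are available. Lean on these libraries where they do the work, as an engineer would, in place of code of your own. Each camera call takes 0.05 s, during which the arm holds its last target.

TASK

Three look-alike spring cushions from vial pots stand in the sloping test rack. Working from left to right as the robot sees them, press each plunger straight in along its own axis until the dark groove round it meets the barrel's rim (8 mm deep), pause there for half a second without driving it on towards its stop, and let it come back; one has a worn spring and pushes back far less than the other two. Then take the weak one out of the rack and stand it upright in the kidney dish, leaving the two sound ones seated in the rack and the things standing around undisturbed.

Things in the scene. Friction and masses are not known exactly. Their poses are not given: they have to be found in the camera images.
- rack: Fixed aluminium test rack, 300 mm long. Origin on the worktop under the floor of the middle pocket; y along its length (to the robot's left), x away from the robot, z up. Its plate slopes up away from the robot at 35 degrees; three round pockets 100 mm apart in a row along y. Pocket axes lean 35 degrees from vertical towards the robot: direction (-0.574, 0, 0.819) in the rack's frame.
- bay_left (a point): Centre of the floor of the left pocket, 100 mm to +y of the middle one, 48 mm above the worktop; each pocket is 37.5 mm wide and 12 mm deep. Axes as the rack's.
- bay_middle (a point): Centre of the floor of the middle pocket; axes as the rack's. A 4 mm steel drip guard stands square to the sloping plate along its upper edge, 68 mm up the slope from the pockets' axes and 95 mm high above the plate; it overhangs the row, so the tool has to come in along the leaning axes, not from straight above.
- bay_right (a point): Centre of the floor of the right pocket; axes as the rack's.
- kidney_dish: Loose stainless kidney dish, 114 (x) x 217 (y) x 36 (z) mm, 0.25 kg. Origin at the centre of its underside, z up. Inner floor 4 to 5 mm above the underside; near the middle of its length the clear floor runs from x = -25 to +43 mm, y = -50 to +50 mm, so about x = +8 mm, y = 0 there is room for a cushion and for fingers that open along y.
- vial_3: Bystander: small glass vial with crimped cap, 28 mm wide, 57 mm tall, standing; origin at its underside.
- lead_pig_1: Bystander: grey lead vial pot with a knob on top, 46 mm wide, 84 mm tall, standing; origin at its underside.
- finger_dosimeter: Bystander: flat blue badge, 52 x 36 x 9 mm, lying; origin at its underside.
- cushion_a: One of three identical-looking spring cushions, about 0.09 kg, heavier at the foot, in any pocket; only their springs tell them apart: steel barrel 36 mm wide, 42 mm long, with a white plunger 24 mm wide standing 16 mm out of it. Origin at the centre of the barrel's underside, z along its axis to the plunger. In the rack 30 mm of the barrel stands clear of the plate.
- cushion_a_plunger (a joint): How far this plunger is pressed in, in m: 0 out (comes back by itself), 0.008 when the dark groove (8 mm below the plunger's top face) meets the barrel's rim, hard stop at 0.013. At 8 mm a sound one pushes back with about 10 to 14 N, the worn one with about 3 N; the first movement takes about a third of that.
- cushion_b: One of three identical-looking spring cushions, about 0.09 kg, heavier at the foot, in any pocket; only their springs tell them apart: steel barrel 36 mm wide, 42 mm long, with a white plunger 24 mm wide standing 16 mm out of it. Origin at the centre of the barrel's underside, z along its axis to the plunger. In the rack 30 mm of the barrel stands clear of the plate.
- cushion_b_plunger (a joint): How far this plunger is pressed in, in m: 0 out (comes back by itself), 0.008 when the dark groove (8 mm below the plunger's top face) meets the barrel's rim, hard stop at 0.013. At 8 mm a sound one pushes back with about 10 to 14 N, the worn one with about 3 N; the first movement takes about a third of that.
- cushion_c: One of three identical-looking spring cushions, about 0.09 kg, heavier at the foot, in any pocket; only their springs tell them apart: steel barrel 36 mm wide, 42 mm long, with a white plunger 24 mm wide standing 16 mm out of it. Origin at the centre of the barrel's underside, z along its axis to the plunger. In the rack 30 mm of the barrel stands clear of the plate.
- cushion_c_plunger (a joint): How far this plunger is pressed in, in m: 0 out (comes back by itself), 0.008 when the dark groove (8 mm below the plunger's top face) meets the barrel's rim, hard stop at 0.013. At 8 mm a sound one pushes back with about 10 to 14 N, the worn one with about 3 N; the first movement takes about a third of that.
There are look-alikes about, which are no part of the job. Leave any green, pink or yellow look-alike of the cushion_b alone.

How it is judged:
On the way, in this order (a step that is already met when the one before it is completed fails the run):
1. the plunger of the cushion in the left pocket is pressed in more than 6 mm (((distance between cushion_a and bay_left below 0.02 m and value of joint cushion_a_plunger above 0.006 m) or (distance between cushion_b and bay_left below 0.02 m and value of joint cushion_b_plunger above 0.006 m) or (distance between cushion_c and bay_left below 0.02 m and value of joint cushion_c_plunger above 0.006 m))), for 0.2 s.
2. then that of the one in the middle pocket (((distance between cushion_a and bay_middle below 0.02 m and value of joint cushion_a_plunger above 0.006 m) or (distance between cushion_b and bay_middle below 0.02 m and value of joint cushion_b_plunger above 0.006 m) or (distance between cushion_c and bay_middle below 0.02 m and value of joint cushion_c_plunger above 0.006 m))), for 0.2 s.
3. then that of the one in the right pocket (((distance between cushion_a and bay_right below 0.02 m and value of joint cushion_a_plunger above 0.006 m) or (distance between cushion_b and bay_right below 0.02 m and value of joint cushion_b_plunger above 0.006 m) or (distance between cushion_c and bay_right below 0.02 m and value of joint cushion_c_plunger above 0.006 m))), for 0.2 s.
4. the weak cushion is lifted clear of the rack (distance between cushion_b and bay_left above 0.04 m and distance between cushion_b and bay_middle above 0.04 m and distance between cushion_b and bay_right above 0.04 m), for 0.2 s.
At the end, for the whole second after the job is handed in: The weak cushion stands in the kidney dish, its underside within 13 mm of the dish's underside level, upright within 0.15 rad and at rest; the dish is level within 0.1 rad; the two sound cushions are at rest within 10 mm of where they started in the rack (x of cushion_b in the frame of kidney_dish between -0.03 and 0.04 m and y of cushion_b in the frame of kidney_dish between -0.085 and 0.085 m and z of cushion_b in the frame of kidney_dish between 0.001 and 0.013 m and angle between cushion_b's own z axis and vertical below 0.15 rad and linear speed of each of cushion_b, cushion_a, cushion_c below 0.02 m/s and angle between kidney_dish's own z axis and vertical below 0.1 rad and distance of each of cushion_a, cushion_c from where it was at the start of the episode below 0.01 m); the robot touches nothing.
It fails at once if a plunger is driven in more than 11 mm, towards its stop (value of joint any of cushion_a_plunger, cushion_b_plunger, cushion_c_plunger above 0.011 m).
It fails at once if a sound cushion is taken out of its pocket (distance of any of cushion_a, cushion_c from where it was at the start of the episode above 0.025 m).
It fails at once if a bystander is shifted more than 30 mm or the vial or lead pot tipped (distance of any of vial_3, lead_pig_1, finger_dosimeter from where it was at the start of the episode above 0.03 m or angle between any of vial_3, lead_pig_1's own z axis and vertical above 0.5 rad).
It also fails if it takes over 72 s, if anything falls off the work surface, if the arm or the gripper's body presses on something with over 40 N, if the wrist force passes 120 N, or if a joint passes its speed limit or range.

## Working session

There is one attempt and no reset: what is moved stays moved. The work goes in short steps, Python scripts to look and compute and a tool call to move; the robot and the scene stay as the last step left them, time stands still between calls to the robot, and variables do not carry over. Pictures are saved under pics/ and viewed, and the job is handed in when it is done.

Besides the shell and the picture viewer there is one more tool, called after "Call:" as a command line: name --pt "numbers of a row" for each row, then --argument value for the rest. servo_tool: Moves the arm, as the interface text tells. Its arguments: {"type":"object","properties":{"motion":{"type":"array","items":{"type":"array","items":{"type":"number"}}},"newtons":{"type":"number"}},"required":["motion"]}

```bash
mkdir -p pics; ls
python3 - <<'E'
from bench import arm, vision
import cv2, numpy as np
print(arm.get_obs())
for n in ["scene","top","wrist"]:
    p,d=vision.camera(n); cv2.imwrite(f"pics/{n}0.png",p[:,:,::-1]); np.save(f"{n}0.npy",d)
    print(n,vision.camera_params(n))
E
```

```text
pics
{'clock': 0.0, 'joints': array([ 1.07188691,  0.47779626,  0.02234202,  1.55641455, -0.01154714,
        1.10927314, -0.08308506]), 'qvel': array([ 0.00028008, -0.00052381,  0.00012273,  0.00025503,  0.00107812,
       -0.00038131,  0.00260796]), 'effort': array([-5.77545215e-04, -5.96465850e+01,  1.60749145e+00, -2.81207246e+01,
        1.24411707e-02,  9.41237173e-03, -1.82558540e-05]), 'ee_pos': array([ 0.25693365, -0.62361812,  0.25234385]), 'tool_rot': array([-4.52946605e-04,  8.30947852e-01, -5.56349611e-01, -7.56780674e-04]), 'wrist_force': array([-0.83095294, -0.04061262,  0.82436691]), 'moment': array([0.02506499, 0.00497953, 0.01196419]), 'grip_width': 0.08569540077121945}
scene {'fx': 605.2832219246967, 'fy': 605.2832219246967, 'cx': 310.22550910753847, 'cy': 239.58498329949856, 'distortion': array([-0.14489745,  0.        ,  0.        ,  0.        ,  0.        ]), 'R': array([[ 0.66976111, -0.74251777,  0.00934983],
       [-0.53302286, -0.48948413, -0.69013906],
       [ 0.51701711,  0.45724462, -0.72361638]]), 't': array([-0.37068933,  0.37016764,  1.12458697])}
to
[... 243 characters left out ...]
      [-0.99736463, -0.0245211 , -0.06828251],
       [ 0.06748574,  0.03197111, -0.99720786]]), 't': array([0.03130931, 0.59111981, 0.95349134])}
wrist {'fx': 386.17781642843414, 'fy': 386.17781642843414, 'cx': 325.1222636543862, 'cy': 233.71211395613304, 'distortion': array([-0.01602397,  0.        ,  0.        ,  0.        ,  0.        ]), 'T_tool_cam': array([[ 9.99999312e-01, -8.23437195e-04, -8.35124642e-04,
        -4.64577500e-04],
       [ 1.02923357e-03,  9.57543314e-01,  2.88287603e-01,
        -7.37561517e-02],
       [ 5.62281282e-04, -2.88288265e-01,  9.57543503e-01,
        -1.21146230e-01],
       [ 0.00000000e+00,  0.00000000e+00,  0.00000000e+00,
         1.00000000e+00]])}
```

View pics/scene0.png

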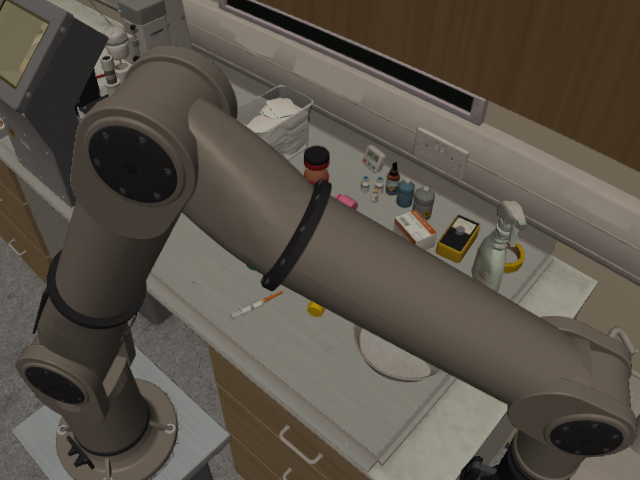

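View pics/top0.png

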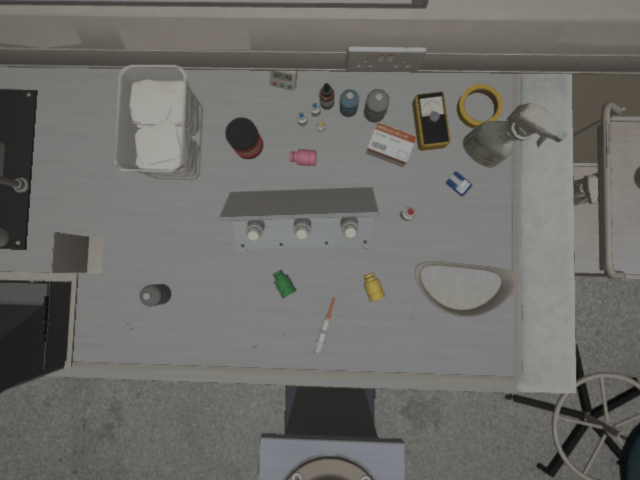

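The top view shows the rack with three white-topped cushions at pixels (254,231), (302,229) and (350,228). The dish is at (462,287), the vial at (408,213), the badge at (459,183) and the lead pot at (152,295). The green (284,284), yellow (374,287) and pink (304,157) look-alikes lie on the table and are to be left alone.

```bash
cat > h.py <<'E'
import numpy as np, cv2
from bench import arm, vision
from scipy.spatial.transform import Rotation as Ro
def pose(o=None):
    o=o or arm.get_obs(); q=o["tool_rot"]; return Ro.from_quat([q[1],q[2],q[3],q[0]]).as_matrix(), np.array(o["ee_pos"])
def px2w(name,uv,z=None,d=None,Rt=None):
    P=vision.camera_params(name);K=np.array([[P['fx'],0,P['cx']],[0,P['fy'],P['cy']],[0,0,1]])
    n=cv2.undistortPoints(np.array(uv,float).reshape(-1,1,2),K,P['distortion']).reshape(-1,2)
    r=np.c_[n,np.ones(len(n))]
    if name=='wrist':
        R,t=Rt; T=P['T_tool_cam']; Rc=R@T[:3,:3]; c=R@T[:3,3]+t
    else: Rc=P['R'].T; c=-Rc@P['t']
    w=r@Rc.T
    s=np.asarray(d).reshape(-1) if d is not None else (z-c[2])/w[:,2]
    return c+w*s[:,None]
def w2px(name,X,Rt=None):
    P=vision.camera_params(name);K=np.array([[P['fx'],0,P['cx']],[0,P['fy'],P['cy']],[0,0,1]])
    if name=='wrist':
        R,t=Rt; T=P['T_tool_cam']; Rc=R@T[:3,:3]; c=R@T[:3,3]+t
    else: Rc=P['R'].T; c=-Rc@P['t']
    Xc=(np.atleast_2d(X)-c)@Rc
    return cv2.projectPoints(Xc.reshape(-1,1,3),np.zeros(3),np.zeros(3),K,P['distortion'])[0].reshape(-1,2)
E
python3 - <<'E'
import cv2,numpy as np
from h import *
im=cv2.imread('pics/top0.png')
cv2.imwrite('pics/top0_rack.png',cv2.resize(im[180:260,205:395],None,fx=4.2,fy=4.2,interpolation=cv2.INTER_CUBIC))
cv2.imwrite('pics/top0_dish.png',cv2.resize(im[250:330,400:530],None,fx=6,fy=6,interpolation=cv2.INTER_CUBIC))
d=np.load('top0.npy')
for uv in [(254,233),(302,231),(350,230),(278,243),(325,243),(462,287),(408,213),(459,183),(152,295),(284,284),(374,287),(300,190),(300,200)]:
    dd=d[uv[1],uv[0]]; print(uv,dd,px2w('top',[uv],d=[dd])[0].round(3))
E
```

```text
(254, 233) 0.90027887 [0.593 0.172 0.099]
(302, 231) 0.89499867 [0.6   0.073 0.102]
(350, 230) 0.8932989 [ 0.604 -0.025  0.1  ]
(278, 243) 0.96403193 [0.578 0.129 0.033]
(325, 243) 0.9619066 [0.58  0.026 0.032]
(462, 287) 0.9774957 [ 0.491 -0.282  0.   ]
(408, 213) 0.93262607 [ 0.647 -0.149  0.06 ]
(459, 183) 0.98544997 [ 0.724 -0.272  0.008]
(152, 295) 0.92267686 [0.459 0.387 0.074]
(284, 284) 0.95359725 [0.488 0.113 0.037]
(374, 287) 0.9477522 [ 0.487 -0.082  0.036]
(300, 190) 0.91326743 [0.686 0.08  0.089]
(300, 200) 0.87135935 [0.659 0.077 0.129]
```

View pics/top0_rack.png

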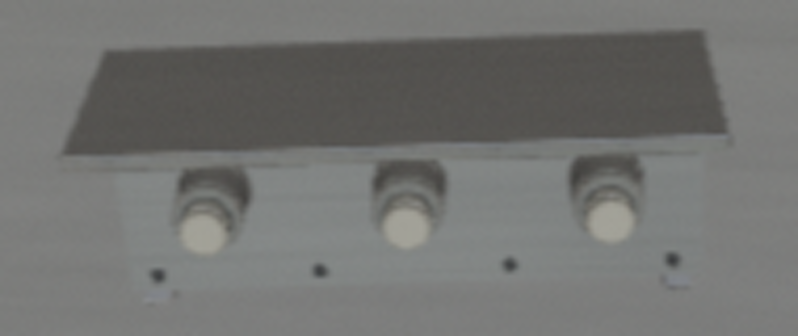

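View pics/top0_dish.png

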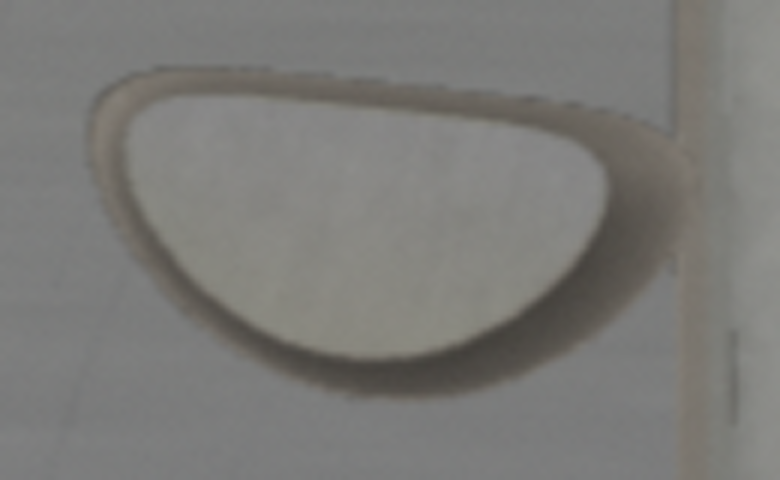

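```bash
cat >> h.py <<'E'
def goto(Rt_,pt,o=None,label=''):
    R,p=pose(o); s=R.T@(np.array(pt)-p)/0.04; rv=Ro.from_matrix(R.T@Rt_).as_rotvec(degrees=True)/10
    s2=Rt_.T@(np.array(pt)-p)/0.04
    print(label,'shift(cur frame)',s.round(3),'shift(in target frame)',s2.round(3),'turn',rv.round(3))
def Rrack(yaw):
    Rz=Ro.from_euler('z',yaw).as_matrix(); c,s=np.cos(np.radians(35)),np.sin(np.radians(35))
    return Rz@np.array([[0,c,s],[1,0,0],[0,s,-c]])   # cols x,y,z
def Rdown(yaw):
    return Ro.from_euler('z',yaw).as_matrix()@np.array([[0,1,0],[1,0,0],[0,0,-1.]])
E
python3 - <<'E'
from h import *
print(arm.tip_extent if not callable(arm.tip_extent) else arm.tip_extent())
t=px2w('top',[(253.3,235.0),(301.9,234.3),(350.5,232.4)],z=0.0955); print(t.round(4))
v=t[0]-t[2]; yaw=np.arctan2(-v[0],v[1]); print(np.degrees(yaw),np.linalg.norm(v))
R=Rrack(yaw)
# view pose: TCP 150 mm before middle plunger top
goto(R,t[1]-0.15*R[:,2]-0.0*R[:,1])
print(t[1]-0.15*R[:,2])
E
```

```text
0.022
[[ 0.5893  0.1736  0.0955]
 [ 0.5932  0.0732  0.0955]
 [ 0.5995 -0.0264  0.0955]]
2.924031395769149 0.2002255817654777
 shift(cur frame) [-13.623 -12.382   0.873] shift(in target frame) [16.972  5.353  4.792] turn [ -0.842   4.851 -15.377]
[0.50729774 0.06884241 0.21837281]
```

Call:
servo_tool --pt "-0.8 -0.7 -0.2 0 0 0 0" --pt "-0.8 -0.7 -0.2 0 0 0 0" --pt "-0.8 -0.7 -0.2 0 0 0 0" --pt "-0.8 -0.7 -0.2 0 0 0 0" --pt "-0.8 -0.7 -0.2 0 0 0 0" --pt "-0.8 -0.7 0 0 0 0 0" --pt "-0.8 -0.7 0 0 0 0 0" --pt "-0.8 -0.7 0 0 0 0 0" --pt "-0.8 -0.7 0 0 0 0 0" --pt "-0.8 -0.7 0 0 0 0 0" --pt "-0.8 -0.7 0 0 0 0 0" --pt "-0.8 -0.7 0 0 0 0 0" --pt "-0.8 -0.7 0 0 0 0 0" --pt "-0.8 -0.7 0 0 0 0 0" --pt "-0.8 -0.7 0 0 0 0 0" --pt "-0.8 -0.7 0 0 0 0 0"

```text
clock: 2.15
ee_pos: [0.4765, 0.0211, 0.2933]
tool_rot: [0.0, 0.831, -0.556, 0.0]
wrist_force: [0.4, -0.9, -0.4]
grip_width: -0.0002
```

Run:
```python
from h import *
o=arm.get_obs(); print(o['clock'],o['ee_pos'],o['joints'].round(2))
R=Rrack(np.radians(2.92)); t=np.array([.5932,.0732,.0955])
goto(R,t-0.15*R[:,2])
```

```text
2.15 [0.4764729  0.02113232 0.29325414] [ 0.26  0.14 -0.47  1.94  0.07  1.08 -1.43]
 shift(cur frame) [-0.81  -1.166  1.872] shift(in target frame) [ 1.151 -0.394  2.009] turn [ -0.83    4.849 -15.377]
```

Call:
servo_tool --pt "0 0 0 -0.05 0.285 -0.9 0" --pt "0 0 0 -0.05 0.285 -0.9 0" --pt "0 0 0 -0.05 0.285 -0.9 0" --pt "0 0 0 -0.05 0.285 -0.9 0" --pt "0 0 0 -0.05 0.285 -0.9 0" --pt "0 0 0 -0.05 0.285 -0.9 0" --pt "0 0 0 -0.05 0.285 -0.9 0" --pt "0 0 0 -0.05 0.285 -0.9 0" --pt "0 0 0 -0.05 0.285 -0.9 0" --pt "0 0 0 -0.05 0.285 -0.9 0" --pt "0 0 0 -0.05 0.285 -0.9 0" --pt "0 0 0 -0.05 0.285 -0.9 0" --pt "0 0 0 -0.05 0.285 -0.9 0" --pt "0 0 0 -0.05 0.285 -0.9 0" --pt "0 0 0 -0.05 0.285 -0.9 0" --pt "0 0 0 -0.05 0.285 -0.9 0" --pt "0 0 0 -0.05 0.285 -0.9 0"

```text
clock: 4.28
ee_pos: [0.4758, 0.0196, 0.293]
tool_rot: [0.208, 0.667, 0.681, 0.217]
wrist_force: [-1.0, 0.4, -0.0]
grip_width: 0.0001
```

Run:
```python
from h import *
o=arm.get_obs(); print(o['clock'],o['ee_pos'],o['joints'].round(2))
R=Rrack(np.radians(2.92)); t=np.array([.5932,.0732,.0955])
goto(R,t-0.15*R[:,2])
p,d=vision.camera('wrist'); cv2.imwrite('pics/w1.png',p[:,:,::-1]); np.save('w1.npy',d); np.savez('w1p',R=pose(o)[0],p=pose(o)[1])
```

```text
4.275 [0.47578629 0.01962397 0.2930023 ] [ 0.07 -0.14 -0.29  2.35  0.22  0.34  1.18]
 shift(cur frame) [ 1.2   -0.407  2.002] shift(in target frame) [ 1.188 -0.375  2.015] turn [ 0.002  0.064 -0.152]
```

View pics/w1.png

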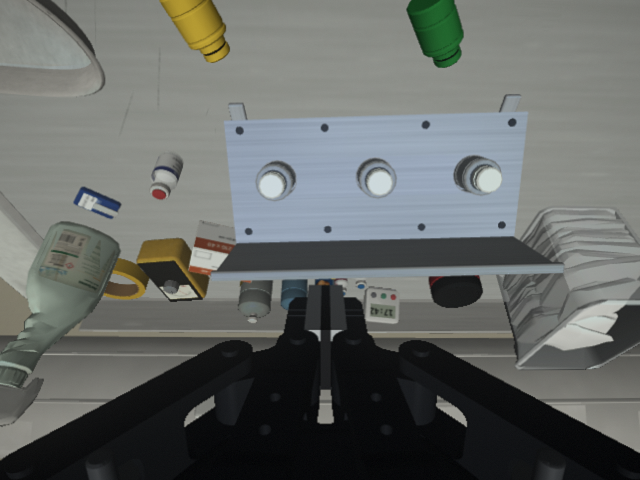

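The wrist view (turned half round, so image right is the robot's left) shows the plunger faces at about (487,178) left, (379,182) middle and (271,185) right. The guard lies below them in the picture. I'll crop in for exact positions.

Run:
```python
from h import *
im=cv2.imread('pics/w1.png')
cv2.imwrite('pics/w1c.png',cv2.resize(im[95:280,215:535],None,fx=2.5,fy=2.5,interpolation=cv2.INTER_CUBIC))
g=cv2.cvtColor(im,cv2.COLOR_BGR2GRAY); z=np.load('w1p.npz'); Rt=(z['R'],z['p']); d=np.load('w1.npy')
for u,v in [(487,178),(379,182),(271,185)]:
    s=g[v-25:v+25,u-25:u+25]; m=(s>225).astype(np.uint8)
    n,l,st,c=cv2.connectedComponentsWithStats(m); k=1+st[1:,4].argmax(); 
    uv=c[k]+[u-25,v-25]; dd=np.median(d[v-25:v+25,u-25:u+25][l==k])
    print(uv,st[k],dd,px2w('wrist',[uv],d=[dd],Rt=Rt).round(4),px2w('wrist',[uv],z=0.0955,Rt=Rt).round(4))
# rack plate normal by depth
yy,xx=np.mgrid[120:230:3,235:520:3]; ok=np.ones(xx.shape,bool)
for u,v in [(480,178),(377,178),(275,180)]: ok&=np.hypot(xx-u,yy-v)>32
X=px2w('wrist',np.c_[xx[ok],yy[ok]],d=d[yy[ok],xx[ok]],Rt=Rt)
c=np.median(X,0); 
for i in range(5):
    n=np.linalg.svd(X-X.mean(0),full_matrices=False)[2][2]; r=(X-X.mean(0))@n; X=X[abs(r)<max(.002,2*r.std())]
n*=np.sign(n[2]); print('normal',n,len(X),r.std(), X.mean(0))
# screws
for uv in [(239.5,130),(324,128),(425.5,125),(512,122.5),(248,231.5),(328,230),(421.5,227),(501,225)]:
    dd=np.median(d[int(uv[1])-2:int(uv[1])+3,int(uv[0])-2:int(uv[0])+3]);print(px2w('wrist',[uv],d=[dd],Rt=Rt).round(4))
```

```text
Traceback (most recent call last):
ValueError: attempt to get argmax of an empty sequence
```

View pics/w1c.png

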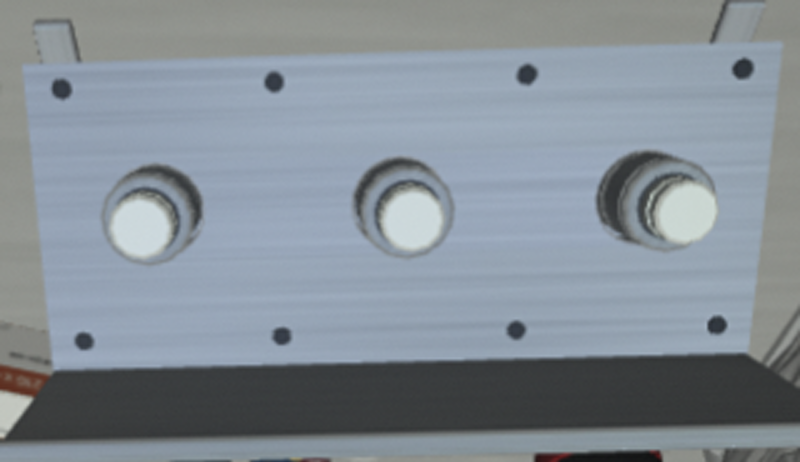

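Run:
```python
from h import *
z=np.load('w1p.npz'); Rt=(z['R'],z['p']); d=np.load('w1.npy')
for uv in [(488.2,179.8),(380.6,182.2),(271.8,185.8)]:
    u,v=map(round,uv); dd=np.median(d[v-4:v+5,u-4:u+5])
    print(uv,dd,px2w('wrist',[uv],d=[dd],Rt=Rt).round(4),px2w('wrist',[uv],z=0.0955,Rt=Rt).round(4))
yy,xx=np.mgrid[120:230:3,240:510:3]; ok=np.ones(xx.shape,bool)
for u,v in [(480,178),(377,178),(275,180)]: ok&=np.hypot(xx-u,yy-v)>32
X=px2w('wrist',np.c_[xx[ok],yy[ok]],d=d[yy[ok],xx[ok]],Rt=Rt)
for i in range(5):
    n=np.linalg.svd(X-X.mean(0),full_matrices=False)[2][2]; r=(X-X.mean(0))@n; X=X[abs(r)<max(.002,2*r.std())]
n*=np.sign(n[2]); print('normal',n,np.degrees(np.arctan2(n[1],n[0])),len(X),r.std(), X.mean(0))
for uv in [(239.8,130.6),(325,128),(425.8,125),(512,122.5),(248.5,231.4),(327.8,229.6),(421.5,227),(501.6,225)]:
    dd=np.median(d[int(uv[1])-2:int(uv[1])+3,int(uv[0])-2:int(uv[0])+3]);print(px2w('wrist',[uv],d=[dd],Rt=Rt).round(4))
```

```text
(488.2, 179.8) 0.35093668 [[0.5885 0.1726 0.0953]] [[0.5883 0.1724 0.0955]]
(380.6, 182.2) 0.35249966 [[0.5931 0.0746 0.0953]] [[0.593  0.0746 0.0955]]
(271.8, 185.8) 0.3549774 [[ 0.5991 -0.025   0.0955]] [[ 0.5991 -0.025   0.0955]]
normal [-0.57240462 -0.03199021  0.81934704] -176.8012150478669 2204 0.0007545454164325743 [0.61788078 0.072693   0.05623316]
[[ 0.5859 -0.0607  0.0318]]
[[0.5817 0.024  0.0314]]
[[0.5762 0.1232 0.0317]]
[[0.5713 0.2075 0.032 ]]
[[ 0.672  -0.0565  0.0913]]
[[0.667  0.0284 0.092 ]]
[[0.6617 0.1279 0.0916]]
[[0.6571 0.2125 0.0916]]
```

```bash
cat >> h.py <<'E'
YAW=np.radians(3.1); RR=Rrack(YAW); A=-RR[:,2]
TOP={'l':np.array([.5882,.1732,.0955]),'m':np.array([.5935,.0738,.0955]),'r':np.array([.5989,-.026,.0955])}
def tip(k,gap): return TOP[k]+A*(gap+.022)
E
python3 - <<'E'
from h import *
goto(RR,tip('l',.02))
E
```

```text
shift(cur frame) [ 3.753 -0.429  4.675] shift(in target frame) [ 3.703 -0.354  4.721] turn [-0.     0.071 -0.116]
```

Call:
servo_tool --pt "0 0 0 0 0.07 -0.12 0" --pt "0.8 -0.35 0 0 0 0 0" --pt "1.0 0 0 0 0 0 0" --pt "1.0 0 0.4 0 0 0 0" --pt "0.9 0 0.8 0 0 0 0" --pt "0 0 0.8 0 0 0 0" --pt "0 0 0.8 0 0 0 0" --pt "0 0 0.8 0 0 0 0" --pt "0 0 0.6 0 0 0 0" --pt "0 0 0.5 0 0 0 0" --pt "0 0 0 0 0 0 0" --pt "0 0 0 0 0 0 0"

```text
clock: 5.82
ee_pos: [0.5594, 0.1563, 0.1388]
tool_rot: [0.206, 0.661, 0.689, 0.215]
wrist_force: [0.3, 0.3, 0.0]
grip_width: 0.0002
```

Run:
```python
from h import *
o=arm.get_obs(); print(o['clock'],o['ee_pos'],o['joints'].round(2),o['wrist_force'].round(2))
goto(RR,tip('l',.0))
p,d=vision.camera('wrist'); cv2.imwrite('pics/w2.png',p[:,:,::-1]); np.save('w2.npy',d); np.savez('w2p',R=pose(o)[0],p=pose(o)[1])
p,d=vision.camera('scene'); cv2.imwrite('pics/s2.png',p[:,:,::-1])
```

```text
5.825 [0.55937218 0.15634691 0.13875389] [ 0.06  0.4  -0.67  2.26  1.63  0.5  -0.37] [0.28 0.25 0.01]
 shift(cur frame) [ 0.387 -0.012  0.759] shift(in target frame) [ 0.382 -0.012  0.762] turn [-0.036  0.04  -0.064]
```

View pics/w2.png

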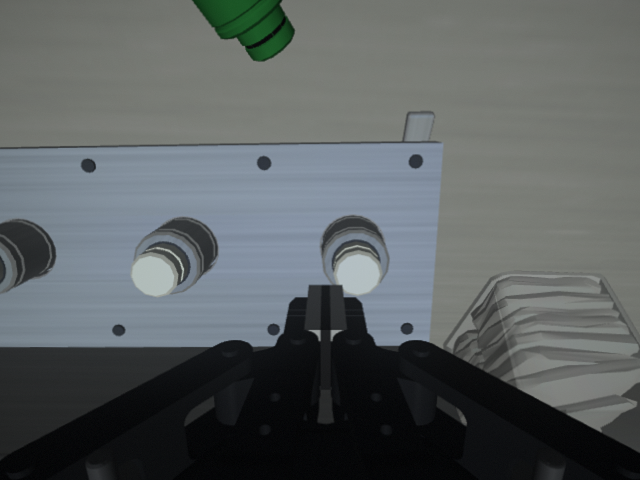

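View pics/s2.png

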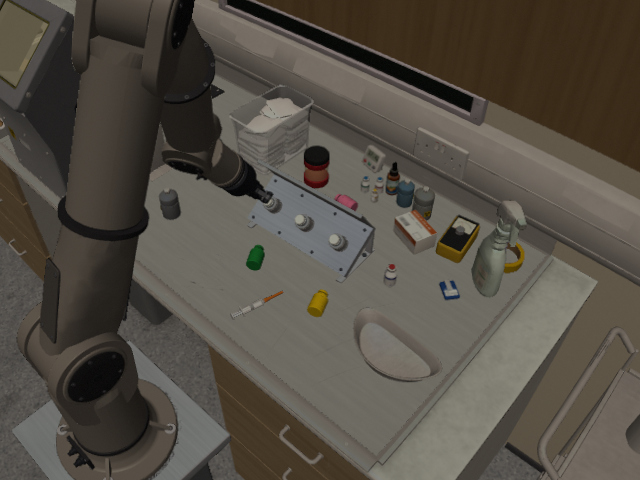

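Call:
servo_tool --pt "0.2 0 0 -0.04 0.04 -0.06 0" --pt "0.18 0 0.1 0 0 0 0" --pt "0 0 0.16 0 0 0 0" --pt "0 0 0 0 0 0 0"

```text
clock: 6.42
ee_pos: [0.5649, 0.1715, 0.1291]
tool_rot: [0.207, 0.656, 0.693, 0.218]
wrist_force: [0.2, 0.1, -0.1]
grip_width: -0.0001
```

Run:
```python
from h import *
o=arm.get_obs(); print(o['clock'],o['ee_pos'],o['joints'].round(2),o['wrist_force'].round(2))
goto(RR,tip('l',.0))
p,d=vision.camera('wrist'); cv2.imwrite('pics/w3.png',p[200:400,220:480,::-1].repeat(3,0).repeat(3,1));
```

```text
6.425 [0.56486298 0.17146732 0.1290657 ] [ 0.03  0.44 -0.67  2.24  1.68  0.53 -0.42] [ 0.21  0.11 -0.05]
 shift(cur frame) [ 0.012 -0.002  0.473] shift(in target frame) [ 0.012 -0.002  0.473] turn [-0.004  0.004  0.002]
```

View pics/w3.png

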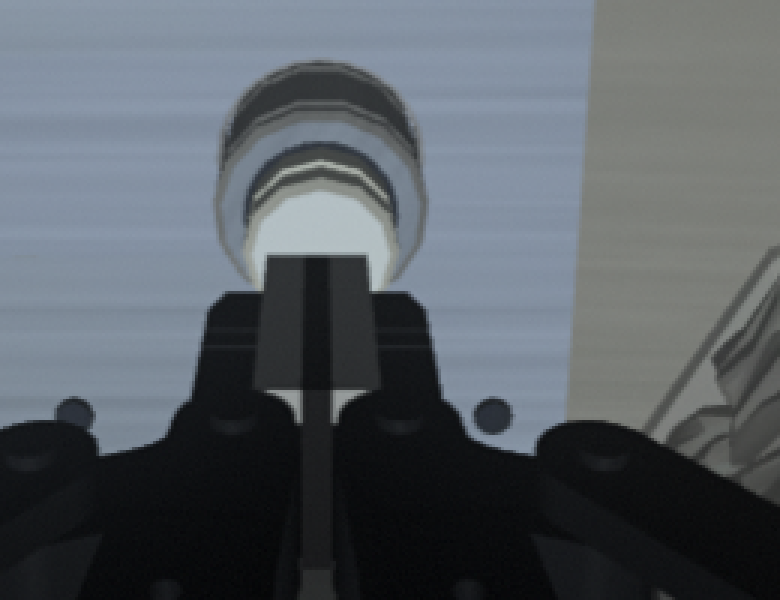

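The tool is lined up over the left plunger. Next I close most of the gap.

Call:
servo_tool --pt "0 0 0.2 0 0 0 0" --pt "0 0 0.18 0 0 0 0" --pt "0 0 0.05 0 0 0 0" --pt "0 0 0 0 0 0 0" --pt "0 0 0 0 0 0 0"

```text
clock: 7.1
ee_pos: [0.5746, 0.1721, 0.1157]
tool_rot: [0.207, 0.656, 0.692, 0.218]
wrist_force: [0.2, 0.6, 0.3]
grip_width: -0.0003
```

```bash
cat > st.py <<'E'
from h import *
import sys
k=sys.argv[1]; o=arm.get_obs(); R,p=pose(o)
e=p-tip(k,0); print(o['clock'],'depth mm',(-e@A*1e3).round(2),'lat',(e@RR[:,0]*1e3).round(2),(e@RR[:,1]*1e3).round(2),'Fax',(o['wrist_force']@A).round(2),'F',o['wrist_force'].round(2))
if len(sys.argv)>2:
    P,d=vision.camera('wrist'); cv2.imwrite(f'pics/{sys.argv[2]}.png',np.ascontiguousarray(P[200:350,240:440,::-1]).repeat(4,0).repeat(4,1))
E
python3 st.py l
```

```text
7.1 depth mm -2.39 lat -0.36 0.45 Fax 0.12 F [0.21 0.55 0.31]
```

Call:
servo_tool --pt "0 0 0.05 0 0 0 0" --pt "0 0 0.05 0 0 0 0" --pt "0 0 0 0 0 0 0" --pt "0 0 0 0 0 0 0"

```text
clock: 7.6
ee_pos: [0.577, 0.1723, 0.1126]
tool_rot: [0.207, 0.656, 0.692, 0.218]
wrist_force: [-2.6, -0.7, 5.1]
grip_width: -0.0002
```

```bash
python3 st.py l w4
```

```text
7.6 depth mm 1.5 lat -0.32 0.62 Fax 5.68 F [-2.63 -0.73  5.07]
```

View pics/w4.png

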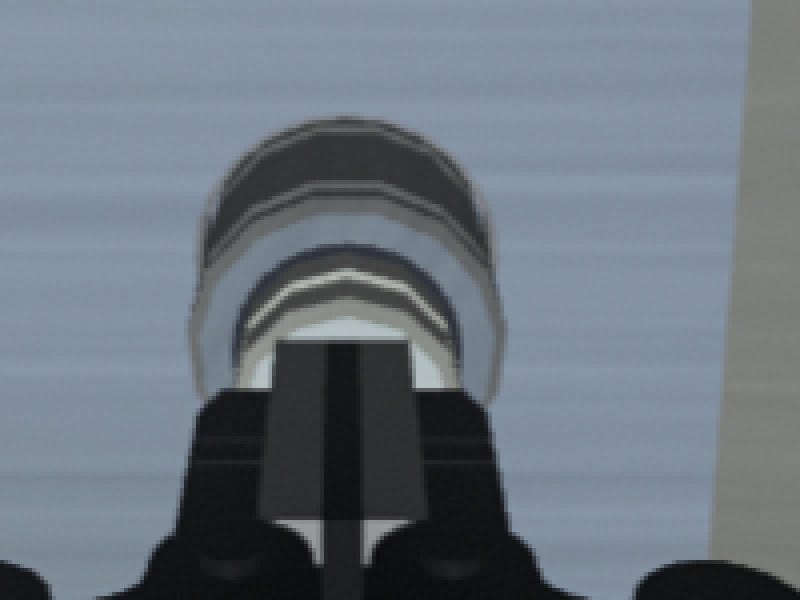

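Call:
servo_tool --pt "0 0 0.05 0 0 0 0" --pt "0 0 0.05 0 0 0 0" --pt "0 0 0.04 0 0 0 0" --pt "0 0 0 0 0 0 0" --pt "0 0 0 0 0 0 0"

```text
clock: 8.28
ee_pos: [0.58, 0.1725, 0.1083]
tool_rot: [0.207, 0.656, 0.693, 0.218]
wrist_force: [-6.8, -1.2, 10.3]
grip_width: -0.0002
```

```bash
python3 st.py l w5
```

```text
8.275 depth mm 6.84 lat -0.3 0.61 Fax 12.38 F [-6.78 -1.16 10.33]
```

View pics/w5.png

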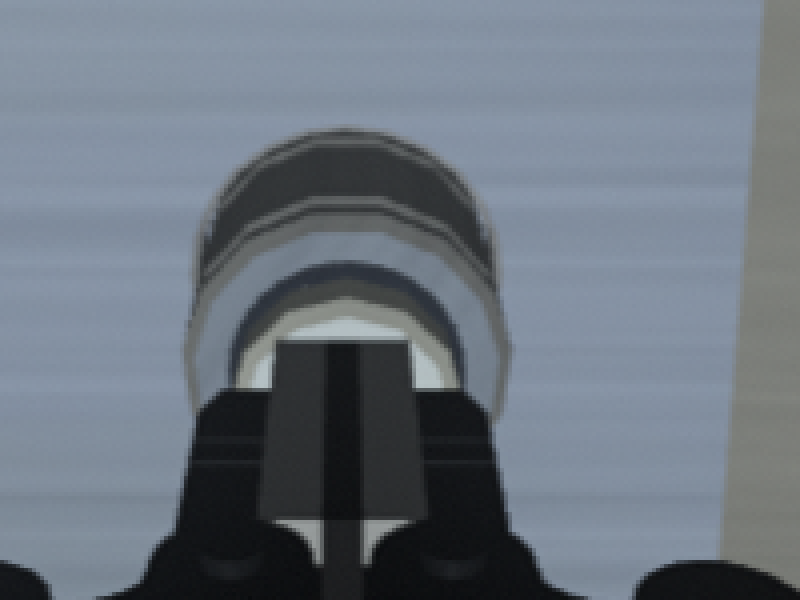

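Call:
servo_tool --pt "0 0 0.03 0 0 0 0" --pt "0 0 0 0 0 0 0" --pt "0 0 0 0 0 0 0" --pt "0 0 0 0 0 0 0" --pt "0 0 0 0 0 0 0" --pt "0 0 0 0 0 0 0"

```text
clock: 9.07
ee_pos: [0.5807, 0.1725, 0.1074]
tool_rot: [0.208, 0.655, 0.693, 0.218]
wrist_force: [-6.7, -1.0, 10.9]
grip_width: 0.0001
```

```bash
python3 st.py l w6; python3 -c "
from h import *
goto(RR,tip('m',.02))"
```

```text
9.075 depth mm 7.92 lat -0.26 0.64 Fax 12.83 F [-6.72 -0.99 10.92]
 shift(cur frame) [-2.481 -0.019 -0.699] shift(in target frame) [-2.481 -0.017 -0.7  ] turn [0.006 0.004 0.006]
```

View pics/w6.png

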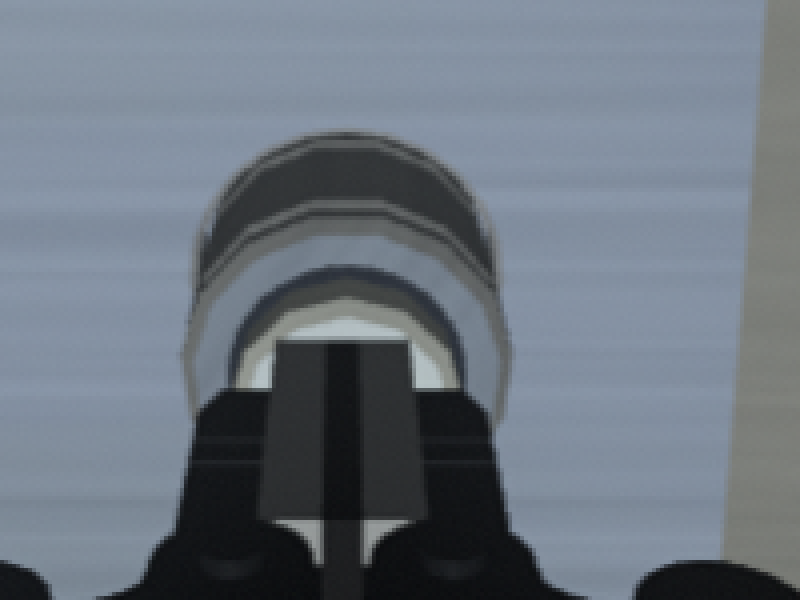

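The left plunger went to 7.9 mm at about 12.8 N, so it is sound. On to the middle one.

Call:
servo_tool --pt "0 0 -0.3 0 0 0 0" --pt "0 0 -0.4 0 0 0 0" --pt "-0.4 0 0 0 0 0 0" --pt "-0.5 0 0 0 0 0 0" --pt "-0.5 0 0 0 0 0 0" --pt "-0.5 0 0 0 0 0 0" --pt "-0.4 0 0 0 0 0 0" --pt "-0.18 0 0 0 0 0 0" --pt "0 0 0 0 0 0 0" --pt "0 0 0 0 0 0 0"

```text
clock: 10.38
ee_pos: [0.5702, 0.0733, 0.1299]
tool_rot: [0.207, 0.655, 0.693, 0.218]
wrist_force: [0.9, 0.1, 0.2]
grip_width: 0.0001
```

```bash
python3 st.py m w7; python3 -c "
from h import *
goto(RR,tip('m',.0)); print(arm.get_obs()['joints'].round(2))"
```

```text
10.375 depth mm -19.51 lat 0.75 0.64 Fax -0.33 F [0.87 0.1  0.2 ]
 shift(cur frame) [-0.022 -0.016  0.488] shift(in target frame) [-0.022 -0.016  0.488] turn [ 0.002 -0.004  0.008]
[ 0.22  0.4  -0.61  2.29  1.85  0.37 -0.42]
```

View pics/w7.png

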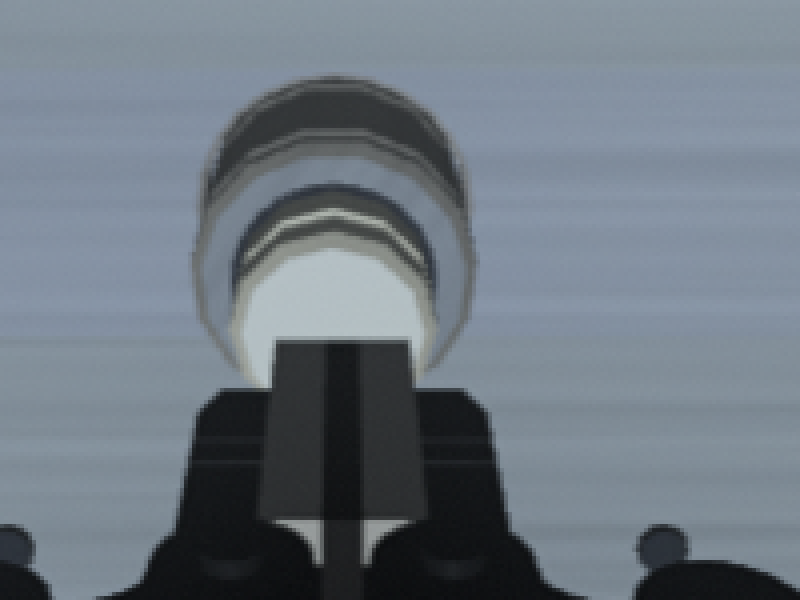

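Call:
servo_tool --pt "-0.03 -0.01 0.2 0 0 0 0" --pt "0 0 0.18 0 0 0 0" --pt "0 0 0.08 0 0 0 0" --pt "0 0 0.07 0 0 0 0" --pt "0 0 0 0 0 0 0" --pt "0 0 0 0 0 0 0"

```text
clock: 11.18
ee_pos: [0.5817, 0.072, 0.1122]
tool_rot: [0.207, 0.656, 0.693, 0.218]
wrist_force: [-3.4, -0.2, 2.7]
grip_width: -0.0
```

```bash
python3 st.py m w8
```

```text
11.175 depth mm 1.5 lat -1.14 -0.11 Fax 4.16 F [-3.42 -0.23  2.68]
```

View pics/w8.png

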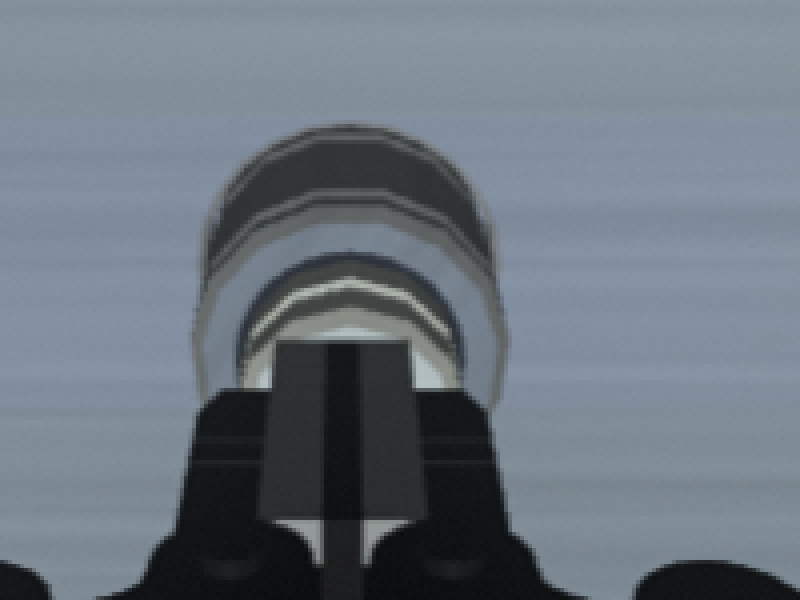

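Call:
servo_tool --pt "0 0 0.06 0 0 0 0" --pt "0 0 0.06 0 0 0 0" --pt "0 0 0.04 0 0 0 0" --pt "0 0 0 0 0 0 0" --pt "0 0 0 0 0 0 0" --pt "0 0 0 0 0 0 0" --pt "0 0 0 0 0 0 0"

```text
clock: 12.1
ee_pos: [0.5854, 0.0722, 0.107]
tool_rot: [0.207, 0.656, 0.693, 0.218]
wrist_force: [-7.1, -1.0, 7.0]
grip_width: 0.0003
```

```bash
python3 st.py m w9; python3 -c "
from h import *
goto(RR,tip('r',.02))"
```

```text
12.1 depth mm 7.88 lat -1.14 -0.13 Fax 9.82 F [-7.1  -0.99  6.99]
 shift(cur frame) [-2.471e+00  1.000e-03 -6.960e-01] shift(in target frame) [-2.471  0.003 -0.697] turn [0.001 0.002 0.006]
```

View pics/w9.png

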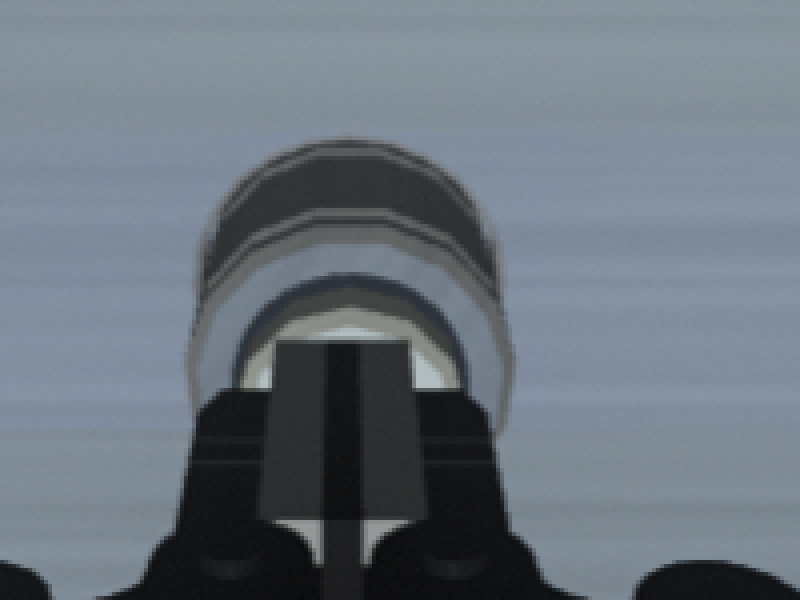

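The middle plunger reached 7.9 mm at about 10 N, so it is sound too. Now the right one, held back further because I expect little force.

Call:
servo_tool --pt "0 0 0 0 0 0 0" --pt "0 0 -0.3 0 0 0 0" --pt "0 0 -0.4 0 0 0 0" --pt "-0.4 0 0 0 0 0 0" --pt "-0.5 0 0 0 0 0 0" --pt "-0.5 0 0 0 0 0 0" --pt "-0.5 0 0 0 0 0 0" --pt "-0.4 0 0 0 0 0 0" --pt "-0.17 0 0 0 0 0 0" --pt "0 0 0 0 0 0 0" --pt "0 0 0 0 0 0 0"

```text
clock: 13.52
ee_pos: [0.5751, -0.0268, 0.1299]
tool_rot: [0.207, 0.655, 0.693, 0.218]
wrist_force: [-0.1, -0.1, 0.4]
grip_width: 0.0001
```

```bash
python3 st.py r w10; python3 -c "
from h import *
goto(RR,tip('r',.0)); print(arm.get_obs()['joints'].round(2))"
```

```text
13.525 depth mm -19.89 lat 0.45 0.22 Fax 0.41 F [-0.14 -0.06  0.4 ]
 shift(cur frame) [-0.017 -0.006  0.498] shift(in target frame) [-0.017 -0.006  0.498] turn [ 0.001 -0.002  0.008]
[ 0.45  0.39 -0.59  2.29  2.05  0.23 -0.41]
```

View pics/w10.png

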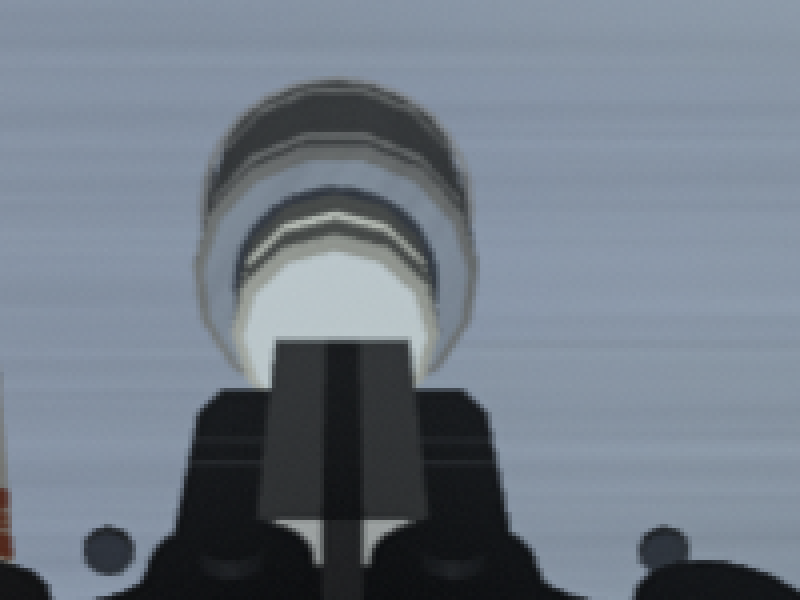

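Call:
servo_tool --pt "-0.02 0 0.2 0 0 0 0" --pt "0 0 0.18 0 0 0 0" --pt "0 0 0.08 0 0 0 0" --pt "0 0 0.07 0 0 0 0" --pt "0 0 0 0 0 0 0" --pt "0 0 0 0 0 0 0"

```text
clock: 14.32
ee_pos: [0.587, -0.0274, 0.1126]
tool_rot: [0.207, 0.656, 0.693, 0.218]
wrist_force: [-1.0, 0.4, 0.5]
grip_width: -0.0001
```

```bash
python3 st.py r w11;  python3 -c "
from h import *
goto(RR,tip('r',.0)); print(arm.get_obs()['joints'].round(2))"
```

```text
14.325 depth mm 1.16 lat -0.75 -0.02 Fax 0.94 F [-0.97  0.37  0.48]
 shift(cur frame) [ 0.021 -0.002 -0.028] shift(in target frame) [ 0.021 -0.002 -0.028] turn [0.001 0.002 0.004]
[ 0.47  0.45 -0.62  2.27  2.1   0.27 -0.43]
```

View pics/w11.png

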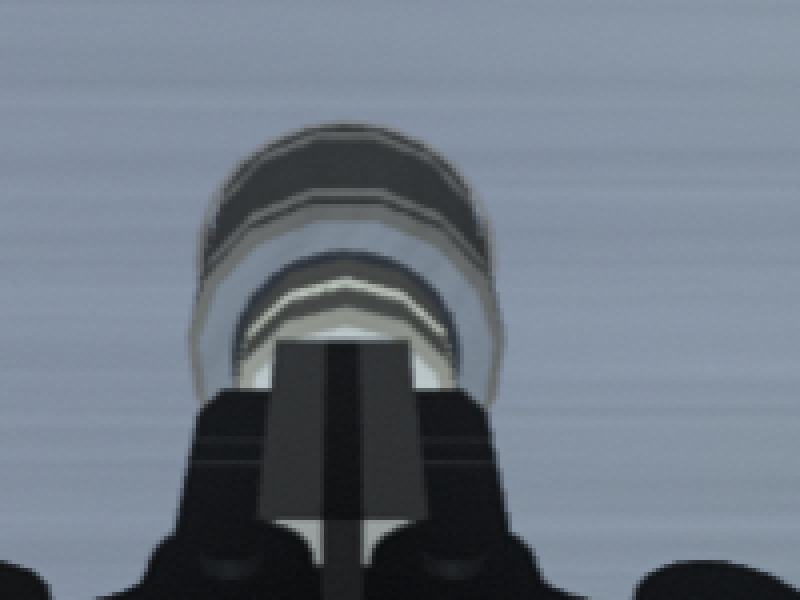

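This is the weak one (about 1 N). It needs 6.8 mm more.

Call:
servo_tool --pt "0 0 0.06 0 0 0 0" --pt "0 0 0.06 0 0 0 0" --pt "0 0 0.04 0 0 0 0" --pt "0 0 0 0 0 0 0" --pt "0 0 0 0 0 0 0" --pt "0 0 0 0 0 0 0" --pt "0 0 0 0 0 0 0"

```text
clock: 15.25
ee_pos: [0.5908, -0.0273, 0.1074]
tool_rot: [0.207, 0.656, 0.693, 0.218]
wrist_force: [-2.1, -0.0, 1.8]
grip_width: -0.0001
```

```bash
python3 st.py r w12;  python3 -c "
from h import *
print(arm.get_obs()['joints'].round(2))"
```

```text
15.25 depth mm 7.6 lat -0.86 0.17 Fax 2.67 F [-2.06 -0.03  1.83]
[ 0.47  0.47 -0.62  2.27  2.11  0.29 -0.44]
```

View pics/w12.png

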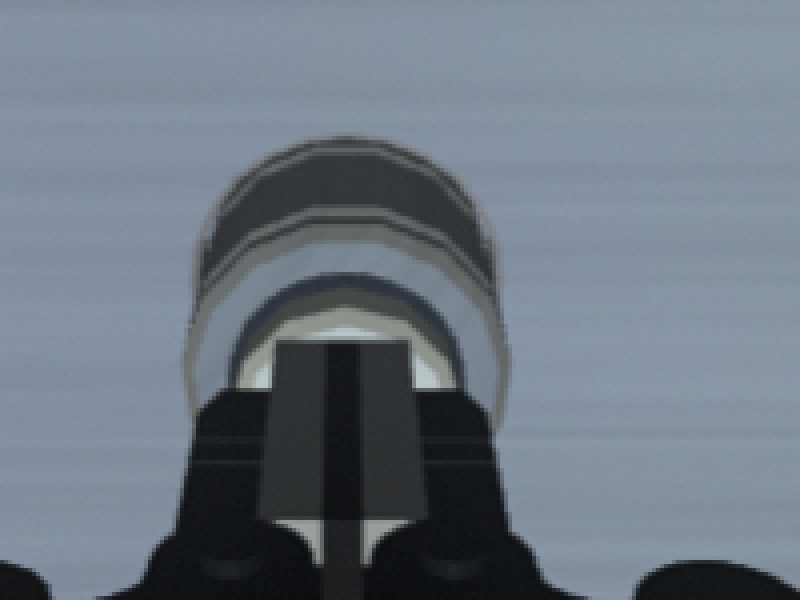

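The right one reached 7.6 mm at 2.7 N, against 12.8 N and 9.8 N for the others, so it is the weak one. I'll back off, open and look.

Call:
servo_tool --pt "0 0 -0.3 0 0 0 0" --pt "0 0 -0.4 0 0 0 0.3" --pt "0 0 0 0 0 0 0.9" --pt "0.02 0 0 0 0 0 0.9" --pt "0 0 0 0 0 0 0.9" --pt "0 0 0 0 0 0 0.9" --newtons 40

```text
clock: 16.05
ee_pos: [0.5749, -0.0274, 0.1299]
tool_rot: [0.207, 0.656, 0.692, 0.218]
wrist_force: [-0.6, -0.1, 0.2]
grip_width: 0.0769
```

```bash
python3 st.py r w13;  python3 -c "
from h import *
o=arm.get_obs();print(o['joints'].round(2),o['grip_width'])
goto(RR,tip('r',-.042))"
```

```text
16.05 depth mm -20.03 lat -0.09 0.03 Fax 0.49 F [-0.56 -0.1   0.21]
[ 0.45  0.39 -0.6   2.29  2.04  0.23 -0.4 ] 0.07665493456683407
 shift(cur frame) [0.002 0.    1.551] shift(in target frame) [ 1.000e-03 -0.000e+00  1.551e+00] turn [-0.001  0.001  0.002]
```

View pics/w13.png

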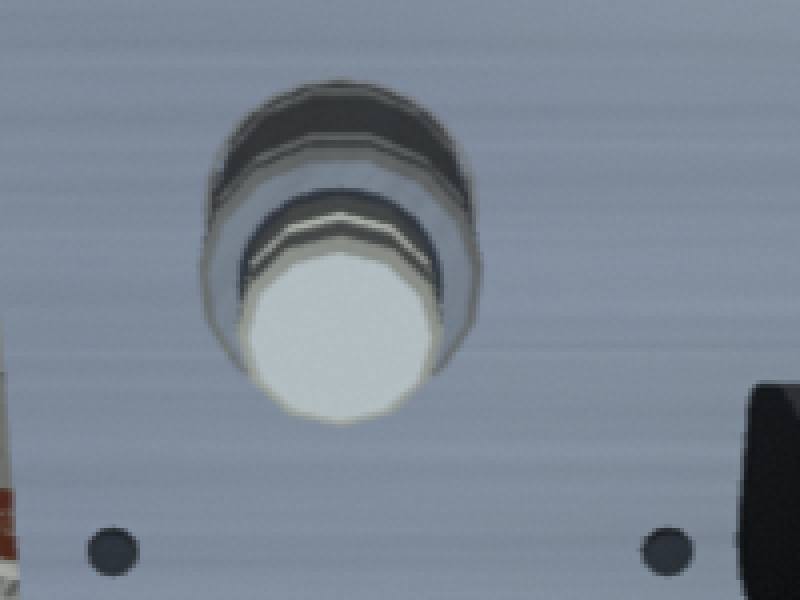

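Call:
servo_tool --pt "0 0 0.3 0 0 0 0.9" --pt "0 0 0.4 0 0 0 0.9" --pt "0 0 0.4 0 0 0 0.9" --pt "0 0 0.3 0 0 0 0.9" --pt "0 0 0.15 0 0 0 0.9" --pt "0 0 0 0 0 0 0.9"

```text
clock: 16.85
ee_pos: [0.6103, -0.0254, 0.0791]
tool_rot: [0.207, 0.656, 0.692, 0.218]
wrist_force: [-0.4, 0.5, -0.2]
grip_width: 0.077
```

```bash
python3 st.py r;  python3 -c "
from h import *
o=arm.get_obs();print(o['joints'].round(2),o['grip_width'])
p,d=vision.camera('wrist'); cv2.imwrite('pics/w14.png',p[:,:,::-1])
goto(RR,tip('r',-.042))"
```

```text
16.85 depth mm 42.01 lat -0.06 -0.05 Fax 0.04 F [-0.35  0.55 -0.18]
[ 0.48  0.57 -0.65  2.23  2.16  0.35 -0.45] 0.07701950860536427
 shift(cur frame) [ 0.002 -0.002  0.008] shift(in target frame) [ 0.002 -0.002  0.008] turn [0.    0.002 0.003]
```

View pics/w14.png

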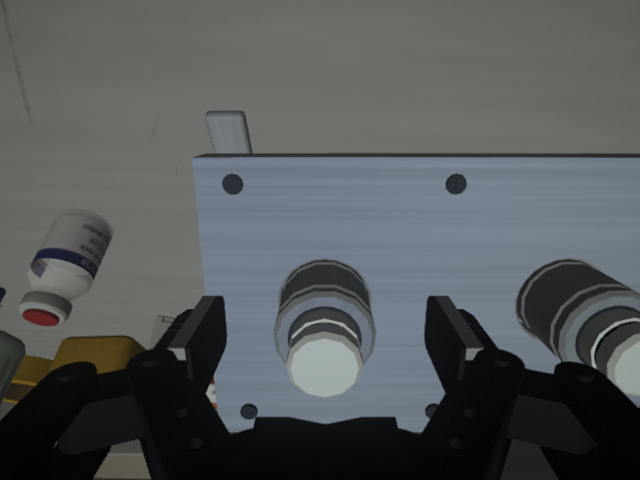

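The barrel at (325,330) sits centrally between the open pads. Closing.

Call:
servo_tool --pt "0 0 0 0 0 0 0.5" --pt "0 0 0 0 0 0 0.3" --pt "0 0 0 0 0 0 0.2" --pt "0 0 0 0 0 0 0.2" --pt "0 0 0 0 0 0 0.2" --pt "0 0 0 0 0 0 0.2" --newtons 40

```text
clock: 17.65
ee_pos: [0.6103, -0.0256, 0.0801]
tool_rot: [0.208, 0.656, 0.693, 0.218]
wrist_force: [-3.9, -1.0, 5.3]
grip_width: 0.0349
```

```bash
python3 st.py r;  python3 -c "
from h import *
o=arm.get_obs();print(o['joints'].round(2),o['grip_width'])
p,d=vision.camera('wrist'); cv2.imwrite('pics/w15.png',p[:,:,::-1])
"
```

```text
17.65 depth mm 41.13 lat -0.21 0.49 Fax 6.59 F [-3.92 -1.04  5.26]
[ 0.48  0.57 -0.65  2.23  2.16  0.35 -0.45] 0.03494708073504398
```

View pics/w15.png

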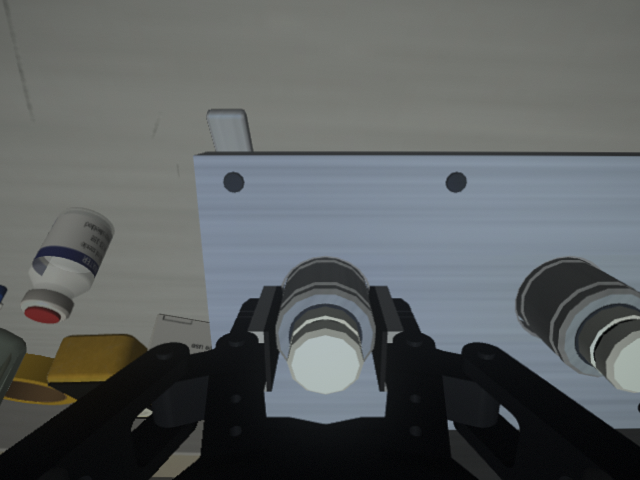

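Call:
servo_tool --pt "0 0 -0.1 0 0 0 0.2" --pt "0 0 -0.2 0 0 0 0.2" --pt "0 0 -0.4 0 0 0 0.2" --pt "0 0 -0.5 0 0 0 0.2" --pt "0 0 -0.5 0 0 0 0.2" --pt "0 0 -0.5 0 0 0 0.2" --pt "0 0 -0.3 0 0 0 0.2" --pt "0 0 0 0 0 0 0.2"

```text
clock: 18.7
ee_pos: [0.5526, -0.0287, 0.1623]
tool_rot: [0.208, 0.656, 0.692, 0.218]
wrist_force: [0.2, -0.6, -0.8]
grip_width: 0.0348
```

```bash
python3 st.py r;  python3 - <<'E'
from h import *
o=arm.get_obs();print(o['ee_pos'],o['joints'].round(2),o['grip_width'])
d=np.load('top0.npy'); vv,uu=np.mgrid[240:335,395:535]; 
X=px2w('top',np.c_[uu.ravel(),vv.ravel()],d=d[vv,uu].ravel())
tab=np.median(X[(uu.ravel()<410)&(vv.ravel()>310)][:,2]); print('table',tab)
m=(X[:,2]>tab+.012)&(X[:,1]<-.15)&(X[:,1]>-.42)
pts=X[m][:,:2].astype(np.float32); r=cv2.minAreaRect(pts*1000); print(m.sum(),r,cv2.boxPoints(r))
h=X[:,2].reshape(uu.shape)-tab
cv2.imwrite('pics/dh.png',cv2.resize(np.clip(h*6000,0,255).astype(np.uint8),None,fx=5,fy=5,interpolation=cv2.INTER_NEAREST))
p,dd=vision.camera('wrist'); cv2.imwrite('pics/w16.png',p[:,:,::-1])
E
```

```text
18.7 depth mm -59.3 lat -0.19 0.33 Fax -0.75 F [ 0.23 -0.64 -0.78]
[ 0.55261808 -0.02869384  0.16229052] [ 0.5   0.29 -0.62  2.32  1.79  0.17 -0.17] 0.03478045374377957
table 0.0010066408062876508
1309 ((486.85137939453125, -273.553955078125), (218.65208435058594, 113.56470489501953), 85.22516632080078) [[ 421.16577 -377.77402]
 [ 534.3363  -387.22714]
 [ 552.537   -169.3339 ]
 [ 439.36646 -159.88077]]
```

View pics/w16.png

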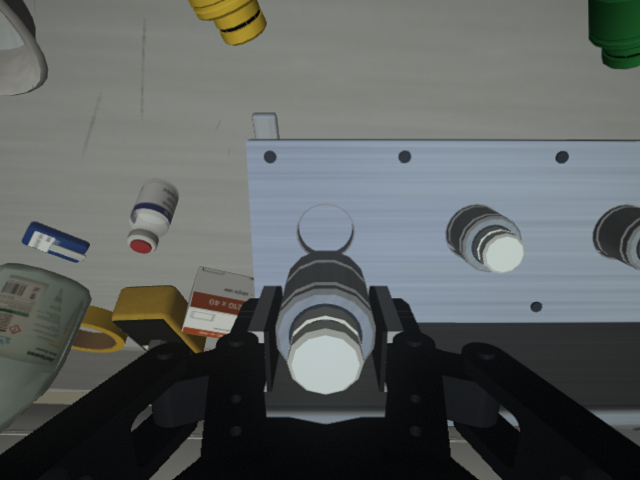

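View pics/dh.png

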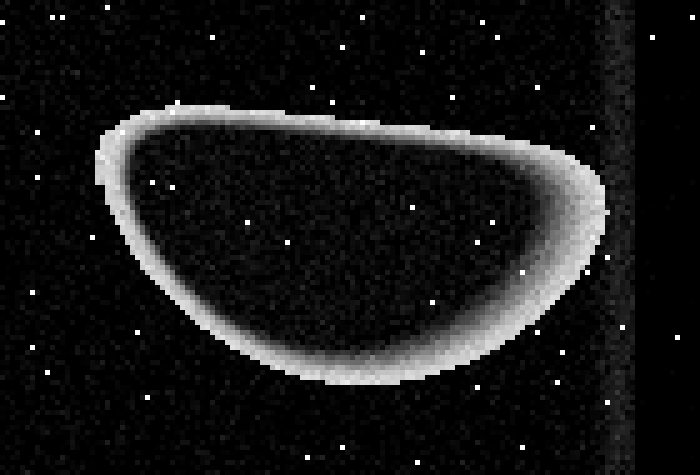

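Run:
```python
from h import *
RD=Rdown(np.radians(-4.75)); c=np.array([.495,-.274,0])
goto(RD,c+[0,0,.15])
```

```text
shift(cur frame) [-6.045 -1.625 -0.772] shift(in target frame) [-6.231 -0.933  0.296] turn [ 3.5   -0.234  0.761]
```

Call:
servo_tool --pt "-0.4 0 0 0.3 0 0.1 0.2" --pt "-0.5 0 0 0.3 0 0.1 0.2" --pt "-0.5 0 0 0.3 0 0.1 0.2" --pt "-0.5 0 0 0.3 0 0.1 0.2"

```text
clock: 19.25
ee_pos: [0.5556, -0.087, 0.1603]
tool_rot: [0.158, 0.688, 0.689, 0.166]
wrist_force: [0.3, -0.8, -1.1]
grip_width: 0.0345
```

Run:
```python
from h import *
o=arm.get_obs();print(o['ee_pos'],o['joints'].round(3),o['grip_width'])
RD=Rdown(np.radians(-4.75)); c=np.array([.495,-.274,0])
goto(RD,c+[0,0,.15])
```

```text
[ 0.55556049 -0.08701925  0.16034992] [ 0.784  0.372 -0.83   2.191  0.843  0.319  0.866] 0.034526283722929804
 shift(cur frame) [-4.671 -1.465 -0.495] shift(in target frame) [-4.784 -1.122  0.259] turn [ 2.645 -0.173  0.474]
```

Call:
servo_tool --pt "-0.4 0 -0.2 0.45 -0.03 0.08 0.2" --pt "-0.5 -0.1 -0.1 0.45 -0.03 0.08 0.2" --pt "-0.5 -0.1 0 0.45 -0.03 0.08 0.2" --pt "-0.5 -0.1 0 0.45 -0.03 0.08 0.2" --pt "-0.5 -0.2 0 0.45 -0.03 0.08 0.2" --pt "-0.5 -0.2 0 0.4 -0.03 0.08 0.2" --pt "-0.5 -0.2 0 0 0 0 0.2" --pt "-0.5 -0.2 0 0 0 0 0.2" --pt "-0.3 0 0 0 0 0 0.2" --pt "0 0 0 0 0 0 0.2"

```text
clock: 20.5
ee_pos: [0.4992, -0.2533, 0.165]
tool_rot: [0.001, 0.737, 0.676, -0.0]
wrist_force: [-0.5, 0.0, -1.3]
grip_width: 0.0346
```

Run:
```python
from h import *
o=arm.get_obs();print(o['ee_pos'],o['joints'].round(3),o['grip_width'])
RD=Rdown(np.radians(-4.75)); c=np.array([.495,-.274,0])
goto(RD,c+[0,0,.10])
p,dd=vision.camera('wrist'); cv2.imwrite('pics/w17.png',p[:,:,::-1])
p,dd=vision.camera('top'); cv2.imwrite('pics/t17.png',p[:,:,::-1])
```

```text
[ 0.49916011 -0.2532526   0.16500811] [ 1.063  0.562 -0.932  1.872  0.542  0.982  1.374] 0.03455170961811613
 shift(cur frame) [-0.523 -0.061  1.626] shift(in target frame) [-0.526 -0.061  1.625] turn [ 0.01   0.01  -0.024]
```

View pics/w17.png

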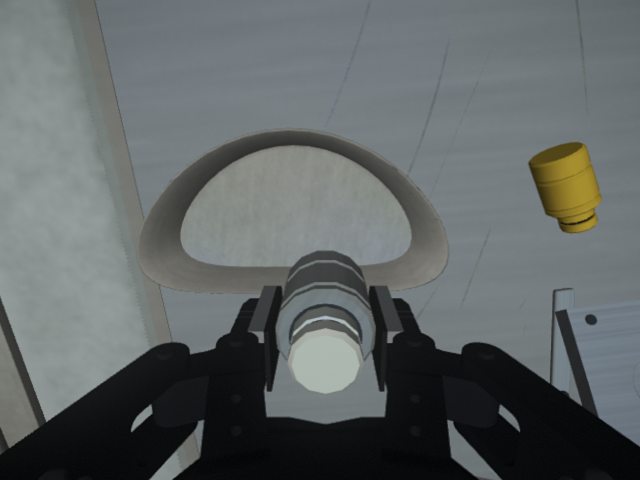

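View pics/t17.png

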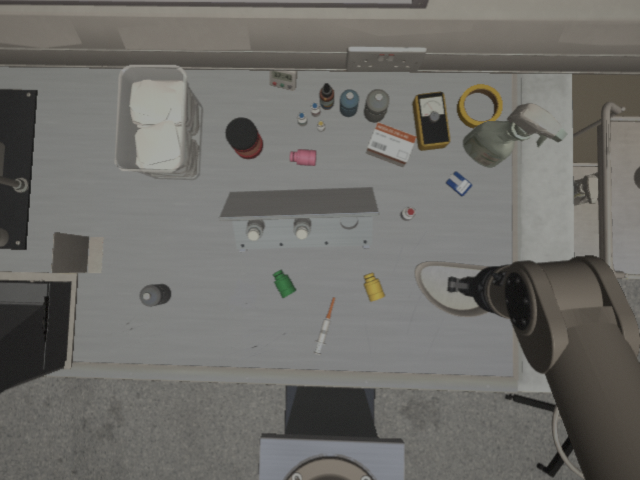

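Call:
servo_tool --pt "-0.3 -0.06 0 0.01 0.01 -0.02 0.2" --pt "-0.22 0 0.2 0 0 0 0.2" --pt "0 0 0.5 0 0 0 0.2" --pt "0 0 0.5 0 0 0 0.2" --pt "0 0 0.4 0 0 0 0.2" --pt "0 0 0 0 0 0 0.2" --pt "0 0 0 0 0 0 0.2"

```text
clock: 21.48
ee_pos: [0.4955, -0.2725, 0.1018]
tool_rot: [0.0, 0.735, 0.678, 0.0]
wrist_force: [0.3, -0.8, -1.3]
grip_width: 0.0346
```

Run:
```python
from h import *
o=arm.get_obs();print(o['ee_pos'],o['joints'].round(3),o['wrist_force'].round(2))
RD=Rdown(np.radians(-4.75)); c=np.array([.495,-.274,0])
goto(RD,c+[0,0,.0435])
p,dd=vision.camera('wrist'); cv2.imwrite('pics/w18.png',p[:,:,::-1])
```

```text
[ 0.49549837 -0.27249424  0.10176451] [ 1.04   0.649 -0.864  1.9    0.633  0.889  1.347] [ 0.28 -0.78 -1.32]
 shift(cur frame) [-0.039 -0.011  1.457] shift(in target frame) [-0.039 -0.009  1.457] turn [ 0.005 -0.003  0.011]
```

View pics/w18.png

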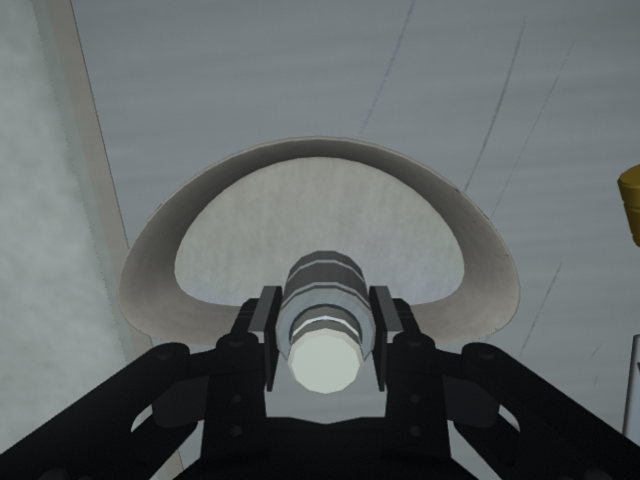

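Call:
servo_tool --pt "-0.03 0 0.4 0 0 0 0.2" --pt "0 0 0.4 0 0 0 0.2" --pt "0 0 0.3 0 0 0 0.2" --pt "0 0 0.15 0 0 0 0.2" --pt "0 0 0.07 0 0 0 0.2" --pt "0 0 0.05 0 0 0 0.2" --pt "0 0 0 0 0 0 0.2" --pt "0 0 0 0 0 0 0.2"

```text
clock: 22.52
ee_pos: [0.4951, -0.2741, 0.047]
tool_rot: [0.0, 0.735, 0.678, 0.0]
wrist_force: [0.6, 1.0, -0.3]
grip_width: 0.0351
```

Run:
```python
from h import *
o=arm.get_obs();print(o['ee_pos'],o['wrist_force'].round(2))
p,dd=vision.camera('wrist'); cv2.imwrite('pics/w19.png',p[:,:,::-1])
```

```text
[ 0.49514732 -0.27407083  0.04702087] [ 0.6   0.96 -0.32]
```

View pics/w19.png

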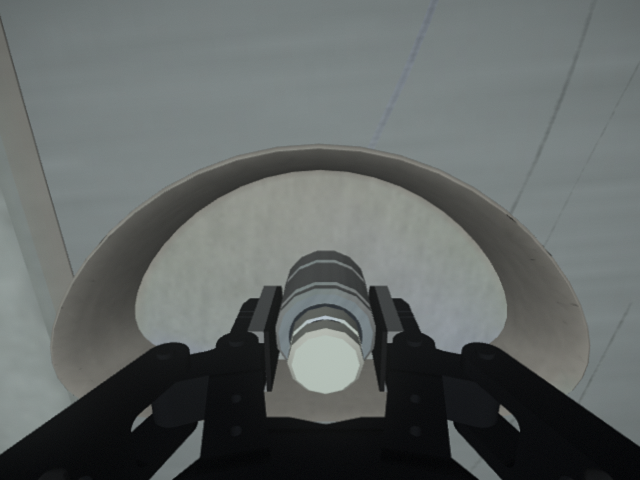

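Expected gap is about 3.5 mm, so I lower slowly until there is contact.

Call:
servo_tool --pt "0 0 0.025 0 0 0 0.2" --pt "0 0 0.025 0 0 0 0.2" --pt "0 0 0.025 0 0 0 0.2" --pt "0 0 0 0 0 0 0.2"

```text
clock: 23.08
ee_pos: [0.4949, -0.2739, 0.0436]
tool_rot: [-0.0, 0.735, 0.678, 0.0]
wrist_force: [0.2, 0.0, -1.0]
grip_width: 0.0345
```

Run:
```python
from h import *
o=arm.get_obs();print(o['ee_pos'],o['wrist_force'].round(2))
```

```text
[ 0.49487763 -0.27393795  0.04359281] [ 0.17  0.01 -1.01]
```

Call:
servo_tool --pt "0 0 0.025 0 0 0 0.2" --pt "0 0 0 0 0 0 0.2" --pt "0 0 0 0 0 0 0.2"

```text
clock: 23.45
ee_pos: [0.495, -0.2739, 0.0427]
tool_rot: [-0.0, 0.735, 0.678, 0.0]
wrist_force: [0.7, 0.6, -0.9]
grip_width: 0.0347
```

Call:
servo_tool --pt "0 0 0.025 0 0 0 0.2" --pt "0 0 0 0 0 0 0.2" --pt "0 0 0 0 0 0 0.2"

```text
clock: 23.82
ee_pos: [0.4953, -0.274, 0.0422]
tool_rot: [0.0, 0.735, 0.678, 0.0]
wrist_force: [-0.8, -0.8, 6.6]
grip_width: 0.035
```

In contact (6.6 N). I ease off a little and let go.

Call:
servo_tool --pt "0 0 -0.012 0 0 0 0.2" --pt "0 0 0 0 0 0 0.45" --pt "0 0 0 0 0 0 0.6" --pt "0 0 0 0 0 0 0.6" --pt "0 0 0 0 0 0 0.6"

```text
clock: 24.45
ee_pos: [0.4949, -0.2739, 0.0421]
tool_rot: [-0.0, 0.735, 0.678, 0.0]
wrist_force: [0.4, -0.4, 0.4]
grip_width: 0.0512
```

Run:
```python
from h import *
o=arm.get_obs();print(o['ee_pos'],o['wrist_force'].round(2),o['grip_width'])
p,dd=vision.camera('wrist'); cv2.imwrite('pics/w20.png',p[:,:,::-1])
```

```text
[ 0.49493166 -0.27393348  0.04211267] [ 0.37 -0.4   0.39] 0.05118181074344562
```

View pics/w20.png

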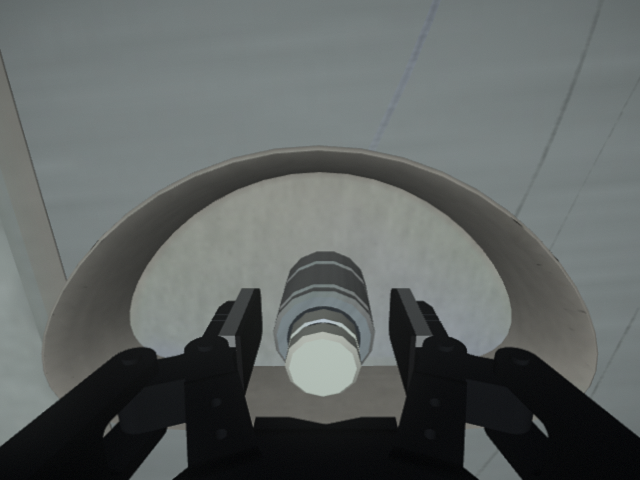

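The cushion stands free between the open pads. I retreat straight up.

Call:
servo_tool --pt "0 0 -0.2 0 0 0 0.6" --pt "0 0 -0.4 0 0 0 0.6" --pt "0 0 -0.6 0 0 0 0.6" --pt "0 0 -0.8 0 0 0 0.6" --pt "0 0 -0.8 0 0 0 0.6" --pt "0 0 -0.8 0 0 0 0.6" --pt "0 0 -0.4 0 0 0 0.6" --pt "0 0 0 0 0 0 0.6" --pt "0 0 0 0 0 0 0.6"

```text
clock: 25.62
ee_pos: [0.4941, -0.274, 0.2013]
tool_rot: [-0.001, 0.735, 0.678, -0.0]
wrist_force: [0.3, -0.9, -0.2]
grip_width: 0.0514
```

Run:
```python
from h import *
o=arm.get_obs();print(o['ee_pos'],o['wrist_force'].round(2),o['grip_width'])
p,dd=vision.camera('wrist'); cv2.imwrite('pics/w21.png',p[:,:,::-1])
p,dd=vision.camera('top'); cv2.imwrite('pics/t21.png',p[:,:,::-1])
Rt=pose(o); 
for h in (.0045,.0465,.0625): print(w2px('wrist',[.495,-.274,h],Rt))
```

```text
[ 0.49412349 -0.27398295  0.20126724] [ 0.34 -0.89 -0.16] 0.05141034123154841
[[324.26793239 209.73247273]]
[[324.21138492 222.62816634]]
[[324.18542416 228.55116114]]
```

View pics/w21.png

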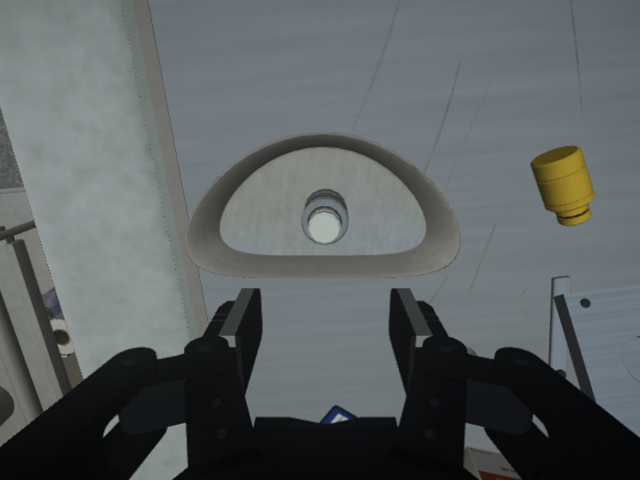

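View pics/t21.png

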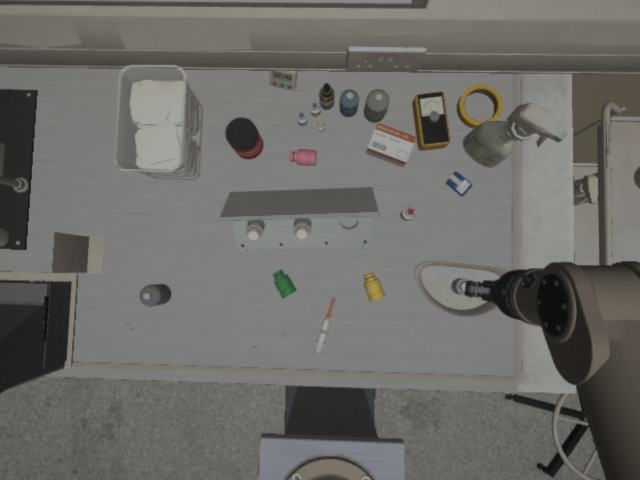

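The wrist view shows the plunger top at (324,227), against (324,228) predicted for an upright cushion. In the top view the two sound cushions, vial, badge and lead pot are at their starting pixels. I'm handing in.

```bash
python3 -c "
from bench import arm
print(arm.sign_off(), arm.get_obs()['clock'])"
```

```text
the job is handed in; nothing more can be done
the job is handed in; nothing more can be done
```

I pressed all three plungers from left to right. The right-hand cushion is the weak one, and it now stands upright in the kidney dish. I handed the job in with the clock at about 26 s of the 72 s allowed; no verdict is reported.

| Pocket | Pressed in | Push-back | Result |
|---|---|---|---|
| Left | 7.9 mm | 12.8 N | sound |
| Middle | 7.9 mm | 9.8 N | sound |
| Right | 7.6 mm | 2.7 N | weak |

Each plunger was held for about half a second or more. The depths come from the measured tool position against the camera-measured plunger tops, so they are good to a millimetre or two.

- **Weak cushion:** it sits near the middle of the dish, with its plunger top at pixel (324,227) against (324,228) predicted for standing upright. The robot is clear of it, with the tool backed 16 cm straight up.
- **Everything else:** in the last top view the two sound cushions, the vial, the badge, the lead pot and the coloured look-alikes looked unmoved from the first picture.
- **Close call:** joint 6 came down to about 0.17 rad, its lower limit, while I was drawing the cushion out. It moved off again straight after, and no warning was reported.

No check failed or disagreed.

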